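# Fit the blue tube head on the mixer drive

## Task

Fit the blue tube head onto the mixer drive: lift it off its stand by the white bar handle, turn it so that the flat tang under it lines up with the slot in the drive's hub, and lower it until it drops fully home, the disc flat on the hub. Keep hold of it until the tang is well down in the slot, then let go. Leave the orange head parked on its stand.

Things in the scene. Friction and masses are not known exactly. Their poses are not given: they have to be found in the camera images.
- blue_head_grip (a point): Tube head: blue disc 110 mm across, 14 thick; on it a white bar handle (50 long in x, 16 thick in y, 50 high); under it a steel tang (44 in x, 18 in y, 36 deep). 0.2-0.45 kg. Point on the axis in the handle at grip height: 46 above the disc's underside, 18 below the handle's top. z up, x along handle and tang; a half turn changes nothing. Starts upright, any yaw, on a ring stand.
- stand_a: The fixed white ring stand that holds the blue head at the start: 100 mm across, 45 mm high, plain round hole 62 mm wide in which the tang hangs; the disc rests on its top. Origin: centre of its underside. An identical ring holds the orange head.
- slot_mouth (a point): Mixer drive, fixed, not turning: round white foot (150 mm across, 20 high) with a metal hub block (96 in x, 80 in y, top 65 above the table) and a slot in its top: 52 long in x, 26 wide in y, 45 deep, plus an 8 mm 45-degree chamfer round the mouth. Point: centre of the mouth, level with the hub's top; x along the slot, z up. Fully home, blue_head_grip is 46 mm above it.
- orange_head_grip (a point): Bystander: orange tube head, same shape, sizes, point and axes as the blue one, but with an orange disc and fourteen small tube places. Parked on the other white ring stand; leave it there.
There are look-alikes about, which are no part of the job. Leave any green or pink look-alike of the part that bears blue_head_grip alone.

How it is judged:
By the outcome, as a careful person would: the job done as asked, in the order asked, and still so for the second after the job is handed in, with the robot touching nothing.
It also fails if it takes over 38 s, if anything falls off the work surface, if the arm or the gripper's body presses on something with over 40 N, if the wrist force passes 120 N, or if a joint passes its speed limit or range.

## Robot

A 6-joint arm with a two-finger parallel gripper is mounted at the origin on the work surface. World frame = base frame: x ahead of the robot, y to its left, z up, the work surface at z = 0. Lengths are in m, angles in rad, forces in N, time in s.
With the tool pointing down it reaches from about 0.325 to 0.775 m from the base axis. Payload 9.3 kg.
Tool frame: the origin (TCP) lies midway between the tips of the shut fingers; the grasp point (between the pads) lies 19 mm behind it; y points along the fingers, x is the direction in which the jaws open and shut, and the axes are right-handed (so a half turn about y gives the same grasp; the last joint's range is limited). The gripper opens to 85 mm and grips with 20 to 120 N. Pads are 22 mm wide; open, the fingers measure 114 mm over their backs; the gripper's body (76 mm by 85 mm) begins 54 mm behind the grasp point. The pads swing forward as they close: fully open they stand 13 mm farther back than shut.
Start: joints at [-1.308, 0.259, 0.021, 1.334, 0, 1.418], TCP at [0.222, -0.503, 0.231] pointing down, gripper open.
Joint ranges: [-3.04, 3.04], [-0.91, 1.82], [-1.04, 1.36], [-1.92, 1.95], [-1.52, 1.45], [-3.14, 3.14]. Speed limits (rad/s): [2.22, 2.22, 2.79, 3.14, 3.14, 3.14].

## Interface

Orientations are given as a unit quaternion [x, y, z, w].
In Python, from plant import r gives the robot as it stands.
- The arm moves only by the tool jog_arm, never from a script. Its argument "motion" is a list of rows, each an object with "slide": the shift along the world's x, y, z in units of 25 mm (1.0 is 25 mm), a list of three; "dr": the turn, a rotation vector about the world's x, y, z in units of 8 degrees (1.0 is 8 degrees), a list of three; "grip": the finger opening in mm, from 0 to 85.4. A call has 1 to 8 rows; each row is the pose to reach, as a shift and turn from the pose commanded when the call began; what a row does not reach only later rows make up. A row lasts 1/10 s, in which the tool goes at most 50 mm and 8.59 degrees, less where a joint would pass 70% of its speed; a pose out of reach is approached as far as the arm can. A call with a gripper value outside its range is refused whole. The fingers move at their own pace and stop on an object; the grip force is fixed at half the most. Time passes only in rows, so rows that repeat a pose let the fingers close. It gives the time, the measured TCP pose, the force and the opening at its end, in the units of the state.
- r.state(): the state, without advancing time (a new reading comes with each control period).
- r.capture(name): name is "scene" or "top"; returns the picture (480x640x3 uint8, blue, green, red); there is no depth.
- r.camera_info(name): a dict with "intrinsics" (3x3 intrinsics, pixels), "k1" (the pictures are not rectified: a ray, as slopes to the right and down, at radius r is drawn at 1 + k1 r^2 times it, then the intrinsics apply), "view" (4x4, takes a point from world to camera coordinates). Camera axes: x right, y up, looking along -z (the intrinsics and any distortion apply to the point x, -y, -z); pixel columns grow to the right and rows downward; lengths in m; the calibration is good to about 2 mm. A picture is of the moment at which its call begins. camera_info takes no time and is no camera call.
- r.close_job(): hands the job in, once; it reports no verdict.
Trained networks look in the newest picture that a camera, given by its name, has taken for a name from the list of things; names that differ only in an ending like _2 or _b are one class to them, and where a whole thing is asked for, a point or a joint stands for the part that bears it (a point fixed in the world has none). Each returns a list of dicts, best first, with "p" (0 to 1); they miss things now and then, are a little off and sometimes report something else, mostly with a low value. They report only what shows in the picture. A call takes as long as a camera call. They do not tell look-alikes from the thing itself.
- r.boxes_of(camera, name): "location" ([x, y, z] in m, in the coordinates of the camera as it stood for that picture, good to about 4 mm: the middle of the surface that is visible of it).
The state is a dict: "clock": time; "qpos": joint angles; "joint_vel": joint speeds; "joint_torque": joint torques, N m; "tcp_pos": TCP position; "eef_rot": TCP orientation; "contact_force": force on the tool from outside, world axes, zero at the start; "moment": the same for the moment, N m; "width": finger opening in m.
Only numpy, scipy, OpenCV 4.12 (cv2) and the standard library are available. Lean on these libraries where they do the work, as an engineer would, in place of code of your own. Each camera call takes 0.05 s, during which the arm holds its last target. There are 200 camera calls.

## Working session

There is one attempt and no reset: what is moved stays moved. The work goes in short steps, Python scripts to look and compute and a tool call to move; the robot and the scene stay as the last step left them, time stands still between calls to the robot, and variables do not carry over. Pictures are saved under pics/ and viewed, about 8 in all and at most 12, crops included, and the job is handed in when it is done.

Besides the shell and the picture viewer there is one more tool, called as name([rows], argument=value, ...), one row to a line, values as JSON. jog_arm: Moves the arm, as the interface text tells. Its arguments: {"type":"object","properties":{"motion":{"type":"array"}},"required":["motion"]}

```bash
mkdir -p pics
cat > h.py <<'E'
from plant import r
import numpy as np, cv2
def c2w(cam,p):
    V=np.array(r.camera_info(cam)["view"]); return (np.linalg.inv(V)@np.r_[p,1])[:3]
def ray(cam,u,v):
    c=r.camera_info(cam);K=np.array(c["intrinsics"]);d=np.linalg.solve(K,[u,v,1]);s=d[:2]
    q=s.copy()
    for _ in range(20): q=s/(1+c["k1"]*(q@q))
    V=np.linalg.inv(np.array(c["view"])); return V[:3,3],V[:3,:3]@np.array([q[0],-q[1],-1])
def atz(cam,u,v,z):
    o,d=ray(cam,u,v); return o+d*(z-o[2])/d[2]
def proj(cam,P):
    c=r.camera_info(cam);p=np.array(c["view"])@np.r_[P,1];q=np.array([p[0],-p[1]])/-p[2]
    q=q*(1+c["k1"]*(q@q));K=np.array(c["intrinsics"]);return (K@np.r_[q,1])[:2]
E
python3 - <<'E'
from h import *
for c in ["scene","top"]:
    im=r.capture(c);cv2.imwrite(f"pics/{c}0.png",im)
    for n in ["blue_head_grip","stand_a","slot_mouth","orange_head_grip"]:
        for b in r.boxes_of(c,n)[:4]:
            w=c2w(c,b["location"]);print(c,n,round(b["p"],2),w.round(3),proj(c,w).round())
s=r.state();print(s)
for c in ["scene","top"]: print(c, r.camera_info(c))
E
```

```text
scene blue_head_grip 0.82 [0.291 0.224 0.049] [450. 285.]
scene blue_head_grip 0.72 [0.477 0.248 0.06 ] [377. 348.]
scene blue_head_grip 0.7 [0.598 0.364 0.046] [362. 463.]
scene slot_mouth 0.84 [ 0.467 -0.258  0.031] [233. 185.]
scene slot_mouth 0.23 [0.475 0.249 0.057] [379. 349.]
scene orange_head_grip 0.62 [0.481 0.07  0.058] [310. 276.]
top blue_head_grip 0.88 [0.589 0.37  0.048] [162. 181.]
top blue_head_grip 0.68 [0.279 0.21  0.052] [232. 324.]
top blue_head_grip 0.64 [0.46  0.233 0.063] [221. 238.]
top slot_mouth 0.93 [ 0.454 -0.284  0.028] [459. 242.]
top orange_head_grip 0.81 [0.468 0.053 0.061] [306. 234.]
{'clock': 0.5, 'qpos': array([-1.30759357e+00,  2.58656681e-01,  2.14537355e-02,  1.33370087e+00,
        6.09270974e-06,  1.41820674e+00]), 'joint_vel': array([ 0.00022234, -0.00014302,  0.00204219,  0.00136474, -0.00027579,
       -0.00074392]), 'joint_torque': array([-2.40896792e-03, -5.54934561e+01,  3.44534755e+01,  1.81053212e-03,
       -1.90123842e-04,  1.42971740e-05]), 'tcp_pos': array([ 0.22215094, -0.5031189 ,  0.23122968]), 'eef_rot': array([-0.59240762,  0.
[... 402 characters left out ...]
rray([[-0.8179953 ,  0.575045  , -0.01438575,  0.33218578],
       [-0.43080546, -0.59586081,  0.67775847,  0.14454025],
       [ 0.38116971,  0.5606007 ,  0.73514387, -1.05270728],
       [ 0.        ,  0.        ,  0.        ,  1.        ]])}
top {'intrinsics': array([[510.46847711,   0.        , 314.00885438],
       [  0.        , 510.46847711, 242.74989257],
       [  0.        ,   0.        ,   1.        ]]), 'k1': -0.08178631574409079, 'view': array([[-0.00377477, -0.99998329, -0.00437751,  0.0373681 ],
       [ 0.99339054, -0.00425202,  0.11470461, -0.4538294 ],
       [-0.11472131, -0.00391559,  0.99339   , -1.09468693],
       [ 0.        ,  0.        ,  0.        ,  1.        ]])}
```

View pics/scene0.png

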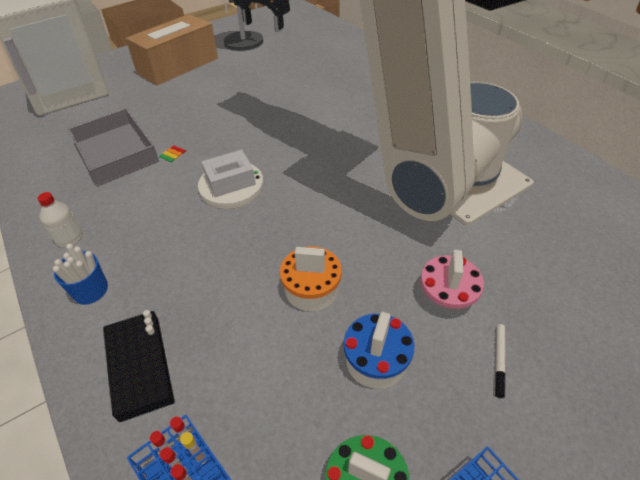

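View pics/top0.png

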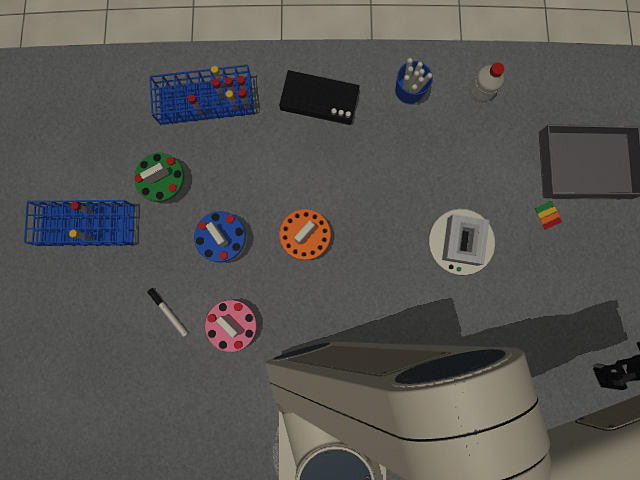

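Run:
```python
from h import *
for c in["scene","top"]: print(c,ray(c,0,0)[0].round(3))
t=cv2.imread("pics/top0.png");s=cv2.imread("pics/scene0.png")
k=lambda im,u,v,a=30:cv2.resize(im[v-a:v+a,u-a:u+a],(400,400),interpolation=cv2.INTER_CUBIC)
k2=lambda im,u,v,a=40:cv2.resize(im[v-a:v+a,u-a:u+a],(400,400),interpolation=cv2.INTER_CUBIC)
out=np.hstack([k(t,220,237),k(t,462,241)])
cv2.imwrite("pics/crop.png",out)
for c,im in[("top",t),("scene",s)]:
    hsv=cv2.cvtColor(im,cv2.COLOR_BGR2HSV);m=cv2.inRange(hsv,(105,120,60),(125,255,255))
    u,v=(220,237) if c=="top" else (379,347)
    roi=np.zeros_like(m);cv2.circle(roi,(u,v),45,255,-1);m&=roi
    pts=cv2.findNonZero(m);h=cv2.convexHull(pts);e=cv2.fitEllipse(h);print(c,e,atz(c,*e[0],.057).round(4))
```

```text
scene [0.735 0.485 0.681]
top [0.325 0.031 1.14 ]
top ((219.2835693359375, 236.2598114013672), (50.32011413574219, 51.18523406982422), 55.378299713134766) [0.4653 0.2387 0.057 ]
scene ((378.49420166015625, 345.55450439453125), (63.94532012939453, 70.88929748535156), 104.53902435302734) [0.4716 0.2444 0.057 ]
```

View pics/crop.png

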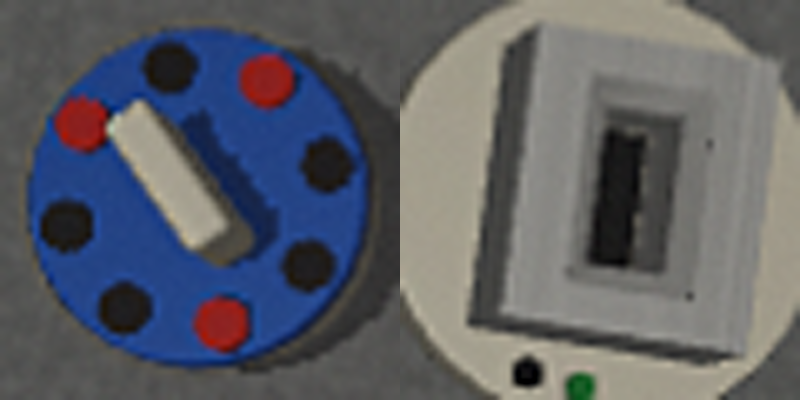

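```bash
cat > meas.py <<'E'
from h import *
from scipy.optimize import least_squares
def box(x,y,yaw,z,L,W):
    a=np.array([[-L,-W],[L,-W],[L,W],[-L,W]])/2;c,s=np.cos(yaw),np.sin(yaw)
    return [np.r_[x+c*p-s*q,y+s*p+c*q,z] for p,q in a]
def fit(cam,px,z):
    P=np.array([atz(cam,*p,z)[:2] for p in px]);return P,P.mean(0)
def draw(im,cam,pts,col,S=4,o=(0,0)):
    q=np.array([(proj(cam,p)-o)*S+S/2 for p in pts]);cv2.polylines(im,[q.astype(np.int32)],True,col,1)
E
cat > m1.py <<'E'
from meas import *
t=cv2.imread("pics/top0.png");s=cv2.imread("pics/scene0.png")
f=lambda L,ox,oy:[(a/6.667+ox,b/6.667+oy) for a,b in L]
H,hc=fit("top",f([(108,128),(140,100),(230,228),(192,252)],190,207),.109)
D,dc=fit("top",f([(140,22),(378,62),(345,355),(102,318)],432,211),.065)
u=lambda a,b:np.degrees(np.arctan2(*(b-a)[::-1]))
print("handle",hc,u(H[2],H[1]),u(H[3],H[0]),np.linalg.norm(H[2]-H[1]),np.linalg.norm(H[0]-H[1]))
print("hub",dc,u(D[3],D[0]),u(D[2],D[1]),u(D[0],D[1])+90,[np.linalg.norm(D[i]-D[i-1]) for i in range(4)])
hy=np.radians((u(H[2],H[1])+u(H[3],H[0]))/2);dy=np.radians((u(D[3],D[0])+u(D[2],D[1])+u(D[0],D[1])+u(D[3],D[2])+180)/4)
print(np.degrees(hy),np.degrees(dy))
th=np.linspace(0,6.28,60)
tiles=[]
for cam,im,cs in[("top",t,[(220,237),(466,241)]),("scene",s,[(379,345),(229,175)])]:
  for c in cs:
    o=np.array(c)-40;k=cv2.resize(im[o[1]:o[1]+80,o[0]:o[0]+80],(300,300),interpolation=cv2.INTER_CUBIC);S=3.75
    draw(k,cam,box(*hc,hy,.109,.05,.016),(0,255,255),S,o)
    draw(k,cam,[np.r_[hc[0]+.055*np.cos(a),hc[1]+.055*np.sin(a),.059] for a in th],(0,255,0),S,o)
    draw(k,cam,box(*dc,dy,.065,.096,.08),(0,255,0),S,o);draw(k,cam,box(*dc,dy,.065,.068,.042),(0,0,255),S,o)
    tiles.append(k)
cv2.imwrite("pics/ov.png",np.vstack([np.hstack(tiles[:2]),np.hstack(tiles[2:])]))
from scipy.spatial.transform import Rotation as R
print(R.from_quat(r.state()["eef_rot"]).as_matrix().round(3))
E
python3 m1.py
```

```text
handle [0.46427374 0.23739514] 35.654699972514365 34.76487013485296 0.04895853404097336 0.013024575030667727
hub [ 0.45556139 -0.2938592 ] -9.307431248029566 -8.913422559450227 -9.694205603940134 [np.float64(0.09667006011555827), np.float64(0.07832406641344629), np.float64(0.09564380329073123), np.float64(0.07898157645537857)]
35.20978505368366 -9.214979885316076
[[ 0.404 -0.     0.915]
 [-0.915  0.     0.404]
 [-0.    -1.     0.   ]]
```

View pics/ov.png

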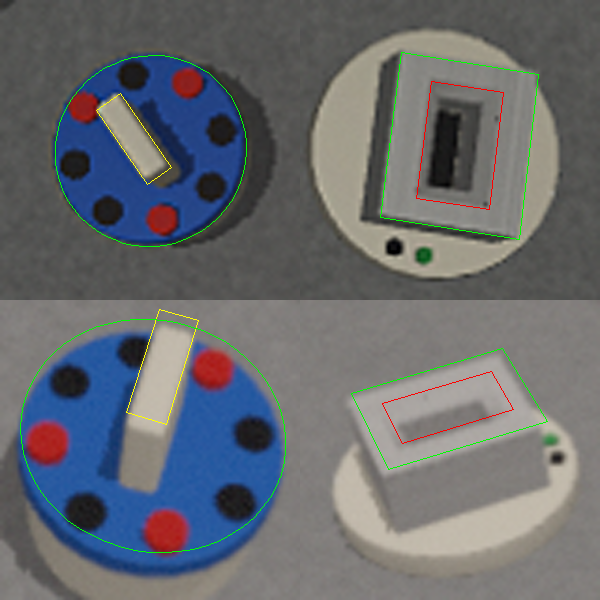

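The pictures show the blue head near (220,237) in top, its handle at about 35° yaw. The drive hub is near (468,239) in top, with its slot at about -9°. The first move goes toward the head and also shows which way joint 6 turns.

jog_arm([
  {"slide": [7,16,0.5],"dr": [0,0,0],"grip": 85},
  {"slide": [7,16,0.5],"dr": [0,0,0],"grip": 85},
  {"slide": [7,16,0.5],"dr": [0,0,0],"grip": 85},
  {"slide": [7,16,0.5],"dr": [0,0,0],"grip": 85},
  {"slide": [7,16,0.5],"dr": [0,0,0],"grip": 85},
  {"slide": [7,16,0.5],"dr": [0,0,0],"grip": 85},
  {"slide": [7,16,0.5],"dr": [0,0,0],"grip": 85},
  {"slide": [7,16,0.5],"dr": [0,0,0],"grip": 85},
])

```text
clock: 1.3
tcp_pos: [0.3827, -0.1349, 0.2431]
eef_rot: [-0.592, 0.386, -0.387, 0.592]
contact_force: [1.0, -1.1, 0.6]
width: 0.0854
```

```bash
python3 -c "
from h import *
s=r.state();print(s['clock'],s['qpos'].round(3),s['tcp_pos'].round(4))"
```

```text
1.3 [-0.546  0.007 -0.25   1.313  0.     2.18 ] [ 0.3827 -0.1349  0.2431]
```

jog_arm([
  {"slide": [3.3,15,-2.5],"dr": [0,0,1.4],"grip": 85},
  {"slide": [3.3,15,-2.5],"dr": [0,0,1.4],"grip": 85},
  {"slide": [3.3,15,-2.5],"dr": [0,0,1.4],"grip": 85},
  {"slide": [3.3,15,-2.5],"dr": [0,0,1.4],"grip": 85},
  {"slide": [3.3,15,-2.5],"dr": [0,0,1.4],"grip": 85},
  {"slide": [3.3,15,-2.5],"dr": [0,0,1.4],"grip": 85},
  {"slide": [3.3,15,-2.5],"dr": [0,0,1.4],"grip": 85},
  {"slide": [3.3,15,-2.5],"dr": [0,0,1.4],"grip": 85},
])

```text
clock: 2.1
tcp_pos: [0.4649, 0.241, 0.1798]
eef_rot: [-0.627, 0.326, -0.326, 0.628]
contact_force: [0.2, -0.8, -0.1]
width: 0.085
```

jog_arm([
  {"slide": [0,0,0],"dr": [0,0,0],"grip": 85},
  {"slide": [0,0,0],"dr": [0,0,0],"grip": 85},
  {"slide": [0,0,0],"dr": [0,0,0],"grip": 85},
])

```text
clock: 2.4
tcp_pos: [0.4648, 0.2375, 0.1804]
eef_rot: [0.627, -0.326, 0.327, -0.627]
contact_force: [0.0, 0.3, 0.1]
width: 0.0848
```

```bash
python3 -c "
from h import *
from scipy.spatial.transform import Rotation as R
s=r.state();M=R.from_quat(s['eef_rot']).as_matrix();print(s['clock'],s['qpos'].round(3),s['tcp_pos'].round(4),np.degrees(np.arctan2(M[1,0],M[0,0])))
ims=[]
for c,u,v in[('top',216,234),('scene',380,320)]:
  im=r.capture(c);t=s['tcp_pos'];p=proj(c,t);print(c,p);cv2.circle(im,tuple(int(a) for a in p),2,(0,0,255),-1)
  ims.append(cv2.resize(im[v-60:v+60,u-60:u+60],(400,400),interpolation=cv2.INTER_CUBIC))
cv2.imwrite('pics/ap.png',np.hstack(ims))"
```

```text
2.4 [ 0.312  0.231 -0.147  1.193 -0.     2.842] [0.4648 0.2375 0.1804] -55.00371389761539
top [207.72758227 228.30486426]
scene [386.23826812 293.75608215]
```

View pics/ap.png

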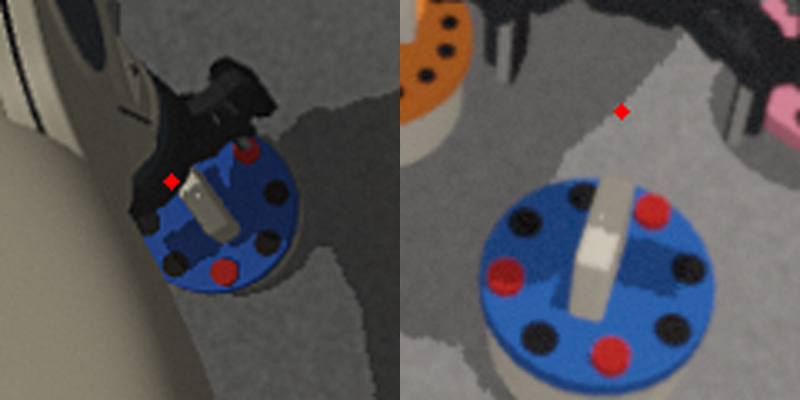

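jog_arm([
  {"slide": [0,0,-1.5],"dr": [0,0,0],"grip": 85},
  {"slide": [0,0,-2.7],"dr": [0,0,0],"grip": 85},
  {"slide": [0,0,-3.5],"dr": [0,0,0],"grip": 85},
  {"slide": [0,0,-4.2],"dr": [0,0,0],"grip": 85},
  {"slide": [0,0,-4.2],"dr": [0,0,0],"grip": 85},
  {"slide": [0,0,-4.2],"dr": [0,0,0],"grip": 85},
])

```text
clock: 3.1
tcp_pos: [0.4652, 0.2375, 0.076]
eef_rot: [-0.627, 0.327, -0.327, 0.627]
contact_force: [0.9, 1.0, 0.3]
width: 0.0847
```

jog_arm([
  {"slide": [0,0,0],"dr": [0,0,0],"grip": 50},
  {"slide": [0,0,0],"dr": [0,0,0],"grip": 30},
  {"slide": [0,0,0],"dr": [0,0,0],"grip": 15},
  {"slide": [0,0,0],"dr": [0,0,0],"grip": 0},
  {"slide": [0,0,0],"dr": [0,0,0],"grip": 0},
  {"slide": [0,0,0],"dr": [0,0,0],"grip": 0},
  {"slide": [0,0,0],"dr": [0,0,0],"grip": 0},
  {"slide": [0,0,0],"dr": [0,0,0],"grip": 0},
])

```text
clock: 3.9
tcp_pos: [0.465, 0.2383, 0.0756]
eef_rot: [-0.627, 0.326, -0.326, 0.627]
contact_force: [-1.0, 0.8, 5.8]
width: 0.0154
```

jog_arm([
  {"slide": [0,0,0.5],"dr": [0,0,0],"grip": 0},
  {"slide": [0,0,1.5],"dr": [0,0,0],"grip": 0},
  {"slide": [0,0,3],"dr": [0,0,0],"grip": 0},
  {"slide": [0,0,4.5],"dr": [0,0,0],"grip": 0},
  {"slide": [0,0,6],"dr": [0,0,0],"grip": 0},
  {"slide": [0,0,6],"dr": [0,0,0],"grip": 0},
  {"slide": [0,0,6],"dr": [0,0,0],"grip": 0},
])

```text
clock: 4.6
tcp_pos: [0.4649, 0.2382, 0.2249]
eef_rot: [-0.627, 0.326, -0.326, 0.627]
contact_force: [-0.6, -0.6, -3.2]
width: 0.0149
```

```bash
python3 -c "
from h import *
from scipy.spatial.transform import Rotation as R
s=r.state();M=R.from_quat(s['eef_rot']).as_matrix();print(s['clock'],s['qpos'].round(3),s['tcp_pos'].round(4),s['width'],s['contact_force'],s['moment'],np.degrees(np.arctan2(M[1,0],M[0,0])))
im=r.capture('scene');cv2.imwrite('pics/lift.png',im[100:480,160:600])"
```

```text
4.6 [ 0.313  0.213 -0.056  1.302 -0.     2.843] [0.4649 0.2382 0.2249] 0.014947117716059702 [-0.64763515 -0.5951255  -3.21637063] [-0.0069256  -0.0160807   0.01199394] -54.97299697666915
```

View pics/lift.png

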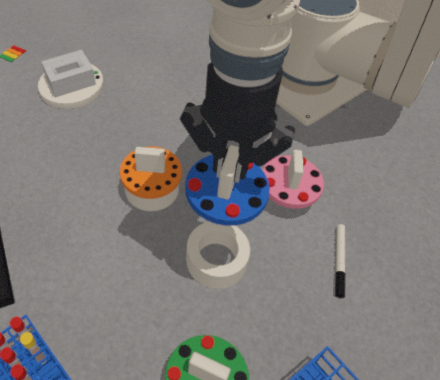

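jog_arm([
  {"slide": [-0.1,-1,0],"dr": [0,0,-0.5],"grip": 0},
  {"slide": [-0.1,-2.5,0],"dr": [0,0,-1],"grip": 0},
  {"slide": [-0.2,-4.2,0],"dr": [0,0,-1.6],"grip": 0},
  {"slide": [-0.2,-5.9,0],"dr": [0,0,-2.2],"grip": 0},
  {"slide": [-0.2,-7.6,0],"dr": [0,0,-2.8],"grip": 0},
  {"slide": [-0.2,-9.3,0],"dr": [0,0,-3.4],"grip": 0},
  {"slide": [-0.2,-11,0],"dr": [0,0,-4],"grip": 0},
  {"slide": [-0.2,-12.7,0],"dr": [0,0,-4.5],"grip": 0},
])

```text
clock: 5.45
tcp_pos: [0.4588, -0.0807, 0.2234]
eef_rot: [-0.495, 0.506, -0.504, 0.494]
contact_force: [0.1, -0.3, -2.4]
width: 0.0157
```

jog_arm([
  {"slide": [-0.1,-1.7,0],"dr": [0,0,-0.3],"grip": 0},
  {"slide": [-0.1,-3.4,0],"dr": [0,0,-0.6],"grip": 0},
  {"slide": [-0.2,-5,0],"dr": [0,0,-0.8],"grip": 0},
  {"slide": [-0.2,-6.5,0],"dr": [0,0,-1],"grip": 0},
  {"slide": [-0.2,-7.7,0],"dr": [0,0,-1],"grip": 0},
  {"slide": [-0.2,-8.5,0],"dr": [0,0,-1],"grip": 0},
  {"slide": [-0.2,-8.5,0],"dr": [0,0,-1],"grip": 0},
  {"slide": [-0.2,-8.5,0],"dr": [0,0,-1],"grip": 0},
])

```text
clock: 6.25
tcp_pos: [0.4545, -0.2914, 0.224]
eef_rot: [-0.459, 0.539, -0.537, 0.459]
contact_force: [0.5, 0.5, -3.0]
width: 0.0157
```

```bash
cat > st.py <<'E'
from meas import *
from scipy.spatial.transform import Rotation as R
import sys
s=r.state();M=R.from_quat(s['eef_rot']).as_matrix();print(s['clock'],s['qpos'].round(3),s['tcp_pos'].round(4),s['width'],s['contact_force'].round(1),s['moment'].round(2),np.degrees(np.arctan2(M[1,0],M[0,0])))
print(M.round(3))
if len(sys.argv)>1:
  ims=[]
  dc=(.4556,-.2939);dy=np.radians(-9.2);th=np.linspace(0,6.28,60);t=s['tcp_pos']
  for c,a in[('top',50),('scene',60)]:
    im=r.capture(c);u,v=proj(c,np.r_[dc,.10]).astype(int);o=np.array([u,v])-a;S=400/(2*a)
    k=cv2.resize(im[o[1]:o[1]+2*a,o[0]:o[0]+2*a],(400,400),interpolation=cv2.INTER_CUBIC)
    zt=t[2]-.0756+.059
    draw(k,c,[np.r_[t[0]+.055*np.cos(q),t[1]+.055*np.sin(q),zt] for q in th],(0,255,0),S,o)
    draw(k,c,box(*dc,dy,.065,.096,.08),(0,255,255),S,o)
    ims.append(k)
  cv2.imwrite(sys.argv[1],np.hstack(ims))
E
python3 st.py pics/over.png
```

```text
6.25 [-0.726  0.245 -0.015  1.313  0.     2.573] [ 0.4545 -0.2914  0.224 ] 0.015673443580286602 [ 0.5  0.5 -3. ] [0.03 0.   0.05] -99.00434779751616
[[-0.157 -0.002  0.988]
 [-0.988  0.002 -0.157]
 [-0.002 -1.    -0.002]]
```

View pics/over.png

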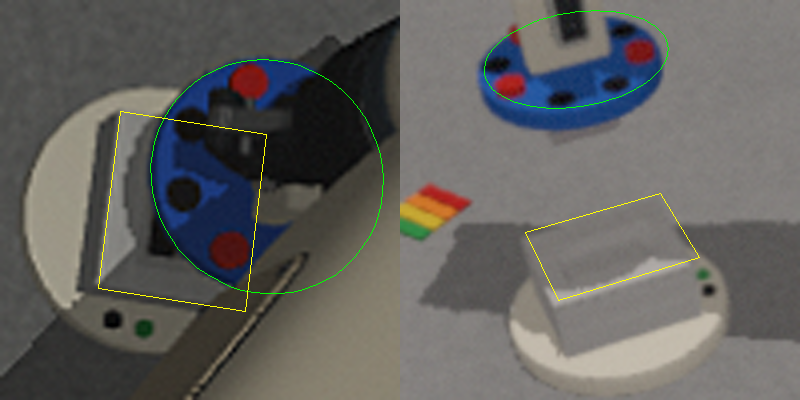

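```bash
cat > fit.py <<'E'
from meas import *
from scipy.optimize import minimize
t=r.state()["tcp_pos"];zt=t[2]-.0756+.059;th=np.linspace(0,6.28,90)
def hull(cam,x,y):
    p=[proj(cam,np.r_[x+.055*np.cos(a),y+.055*np.sin(a),z]) for a in th for z in(zt,zt-.014)]
    return cv2.convexHull(np.array(p,np.float32))
for cam in("scene","top"):
    im=r.capture(cam);hsv=cv2.cvtColor(im,cv2.COLOR_BGR2HSV);m=cv2.inRange(hsv,(105,100,25),(125,255,255))
    roi=np.zeros_like(m);c=proj(cam,np.r_[t[:2],zt]);cv2.circle(roi,tuple(c.astype(int)),38,255,-1);m&=roi
    h=cv2.convexHull(cv2.findNonZero(m)).reshape(-1,2).astype(float)
    # keep hull points lying on model outline (robust)
    def cost(d):
        H=hull(cam,t[0]+d[0],t[1]+d[1]);q=np.array([cv2.pointPolygonTest(H,tuple(p),True) for p in h])-.5
        return np.sum(np.minimum(np.abs(q),3))
    b=min((minimize(cost,[i*.004,j*.004],method="Nelder-Mead",options=dict(initial_simplex=np.array([[0,0],[.003,0],[0,.003]])+[i*.004,j*.004])) for i in(-1,0,1) for j in(-1,0,1)),key=lambda r_:r_.fun)
    H=hull(cam,*(t[:2]+b.x));q=np.array([cv2.pointPolygonTest(H,tuple(p),True) for p in h])
    print(cam,(b.x*1000).round(1),len(h),b.fun.round(1),cost([0,0]).round(1),q.round(1))
E
python3 fit.py
python3 - <<'E'
from meas import *
# hub fit with gray edges in scene0: distance from projected hub-top corners to sub-pixel corner picks
im=cv2.imread("pics/scene0.png");o=np.array([195,140]);k=cv2.resize(im[140:210,195:275],None,fx=9,fy=8.5,interpolation=cv2.INTER_CUBIC)
k=cv2.convertScaleAbs(k,alpha=1.8,beta=-120)
for L,W,col in((.096,.08,(0,255,0)),(.068,.042,(0,0,255))):
  for p in box(.4556,-.2939,np.radians(-9.2),.065,L,W):
    q=(proj("scene",p)-o+.5)*[9,8.5];cv2.drawMarker(k,tuple(q.astype(int)),col,0,12,1)
cv2.imwrite("pics/hub.png",k)
E
```

```text
Traceback (most recent call last):
  File "fit.py", line 15, in <module>
    b=min((minimize(cost,[i*.004,j*.004],method="Nelder-Mead",options=dict(initial_simplex=np.array([[0,0],[.003,0],[0,.003]])+[i*.004,j*.004])) for i in(-1,0,1) for j in(-1,0,1)),key=lambda r_:r_.fun)
  File "fit.py", line 15, in <genexpr>
    b=min((minimize(cost,[i*.004,j*.004],method="Nelder-Mead",options=dict(initial_simplex=np.array([[0,0],[.003,0],[0,.003]])+[i*.004,j*.004])) for i in(-1,0,1) for j in(-1,0,1)),key=lambda r_:r_.fun)
           ~~~~~~~~^^^^^^^^^^^^^^^^^^^^^^^^^^^^^^^^^^^^^^^^^^^^^^^^^^^^^^^^^^^^^^^^^^^^^^^^^^^^^^^^^^^^^^^^^^^^^^^^^^^^^^^^^^^^^^^^^^^^^^^^^^^^^
  File "fit.py", line 13, in cost
    H=hull(cam,t[0]+d[0],t[1]+d[1]);q=np.array([cv2.pointPolygonTest(H,tuple(p),True) for p in h])-.5
  File "fit.py", line 5, in hull
    p=[proj(cam,np.r_[x+.055*np.cos(a),y+.055*np.sin(a),z]) for a in th for z in(zt,zt-.014)]
       ~~~~^^^^^^^^^^^^^^^^^^^^^^^^^^^^^^^^^^^^^^^^^^^^^^^^
  File "h.py", line 13, in proj
    c=r.camera_info(cam);p=np.array(c["view"])@np.r_[P,1];q=np.array([p[0],-p[1]])/-p[2]
ValueError: time passes only in moves, steps and waits
```

View pics/hub.png

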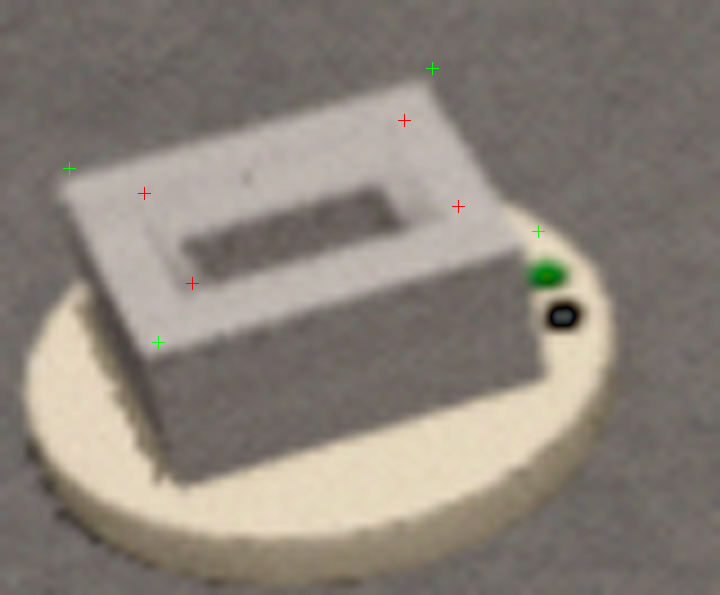

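```bash
sed -i 's/r\.camera_info(cam)/CI(cam)/; s/^import numpy.*/&\nimport functools\nCI=functools.cache(lambda c:r.camera_info(c))/' h.py; cat h.py | head -6; python3 fit.py
```

```text
from plant import r
import numpy as np, cv2
import functools
CI=functools.cache(lambda c:r.camera_info(c))
def c2w(cam,p):
    V=np.array(CI(cam)["view"]); return (np.linalg.inv(V)@np.r_[p,1])[:3]
scene [ 4.9 -0.8] 24 7.6 36.0 [0.8 0.6 0.7 0.7 0.5 0.5 0.5 0.3 0.5 0.6 0.7 0.8 0.6 0.5 0.5 0.8 1.2 1.3
 1.5 1.1 1.2 1.4 1.3 0.5]
top [ 1.8 -1.9] 25 14.0 29.8 [ 2.  15.5  6.1  1.3  0.3  0.6  0.5  0.2  0.2  0.2  0.7  0.8  0.9  1.1
  1.1  1.   0.3  0.3  0.2  0.4  0.4  0.5  0.3  0.6  1.1]
```

jog_arm([
  {"slide": [0.02,0.02,-1],"dr": [0,0,0],"grip": 0},
  {"slide": [0.02,0.02,-2],"dr": [0,0,0],"grip": 0},
  {"slide": [0.02,0.02,-3],"dr": [0,0,0],"grip": 0},
  {"slide": [0.02,0.02,-3.5],"dr": [0,0,0],"grip": 0},
  {"slide": [0.02,0.02,-3.7],"dr": [0,0,0],"grip": 0},
  {"slide": [0.02,0.02,-3.9],"dr": [0,0,0],"grip": 0},
  {"slide": [0.02,0.02,-4],"dr": [0,0,0],"grip": 0},
])

```text
clock: 7.2
tcp_pos: [0.4557, -0.2913, 0.1255]
eef_rot: [0.459, -0.537, 0.538, -0.459]
contact_force: [0.7, -1.0, -2.3]
width: 0.0151
```

jog_arm([
  {"slide": [0,0,-0.15],"dr": [0,0,0],"grip": 0},
  {"slide": [0,0,-0.3],"dr": [0,0,0],"grip": 0},
  {"slide": [0,0,-0.45],"dr": [0,0,0],"grip": 0},
  {"slide": [0,0,-0.55],"dr": [0,0,0],"grip": 0},
  {"slide": [0,0,-0.55],"dr": [0,0,0],"grip": 0},
])

```text
clock: 7.7
tcp_pos: [0.4552, -0.2912, 0.1111]
eef_rot: [-0.459, 0.538, -0.537, 0.459]
contact_force: [0.2, -1.1, -1.7]
width: 0.015
```

jog_arm([
  {"slide": [0,0,-0.15],"dr": [0,0,0],"grip": 0},
  {"slide": [0,0,-0.3],"dr": [0,0,0],"grip": 0},
  {"slide": [0,0,-0.45],"dr": [0,0,0],"grip": 0},
  {"slide": [0,0,-0.58],"dr": [0,0,0],"grip": 0},
  {"slide": [0,0,-0.58],"dr": [0,0,0],"grip": 0},
])

```text
clock: 8.2
tcp_pos: [0.4552, -0.2911, 0.0964]
eef_rot: [-0.459, 0.538, -0.537, 0.459]
contact_force: [-0.6, 0.1, -3.6]
width: 0.0151
```

```bash
python3 st.py
```

```text
8.2 [-0.724  0.318 -0.251  1.002  0.     2.574] [ 0.4552 -0.2911  0.0964] 0.015108697287977986 [-0.6  0.1 -3.6] [ 0.04 -0.03  0.  ] -98.97843978594912
[[-0.156 -0.001  0.988]
 [-0.988  0.001 -0.156]
 [-0.001 -1.    -0.001]]
```

jog_arm([
  {"slide": [0,0,-0.04],"dr": [0,0,0],"grip": 0},
  {"slide": [0,0,-0.06],"dr": [0,0,0],"grip": 0},
  {"slide": [0,0,-0.06],"dr": [0,0,0],"grip": 0},
  {"slide": [0,0,-0.06],"dr": [0,0,0],"grip": 0},
])

```text
clock: 8.6
tcp_pos: [0.4555, -0.2914, 0.0956]
eef_rot: [0.459, -0.537, 0.538, -0.459]
contact_force: [-1.1, -1.0, -2.7]
width: 0.0153
```

Now at the expected home height, with the tang about 35 mm deep. I'll release.

jog_arm([
  {"slide": [0,0,0],"dr": [0,0,0],"grip": 20},
  {"slide": [0,0,0],"dr": [0,0,0],"grip": 30},
  {"slide": [0,0,0],"dr": [0,0,0],"grip": 60},
  {"slide": [0,0,0],"dr": [0,0,0],"grip": 80},
  {"slide": [0,0,0],"dr": [0,0,0],"grip": 80},
  {"slide": [0,0,0],"dr": [0,0,0],"grip": 80},
  {"slide": [0,0,0],"dr": [0,0,0],"grip": 80},
])

```text
clock: 9.3
tcp_pos: [0.4554, -0.2913, 0.0955]
eef_rot: [-0.459, 0.538, -0.538, 0.459]
contact_force: [-0.2, 0.2, -0.3]
width: 0.0799
```

jog_arm([
  {"slide": [0,0,0.8],"dr": [0,0,0],"grip": 80},
  {"slide": [0,0,2],"dr": [0,0,0],"grip": 80},
  {"slide": [0,0,3.5],"dr": [0,0,0],"grip": 80},
  {"slide": [0,0,5],"dr": [0,0,0],"grip": 80},
  {"slide": [0,0,5],"dr": [0,0,0],"grip": 80},
  {"slide": [0,0,5],"dr": [0,0,0],"grip": 80},
])

```text
clock: 9.9
tcp_pos: [0.4556, -0.2915, 0.221]
eef_rot: [0.459, -0.537, 0.538, -0.459]
contact_force: [0.1, 0.5, -1.8]
width: 0.0802
```

jog_arm([
  {"slide": [0,2,0],"dr": [0,0,0],"grip": 80},
  {"slide": [0,4,0],"dr": [0,0,0],"grip": 80},
  {"slide": [0,6,0],"dr": [0,0,0],"grip": 80},
  {"slide": [0,8,0],"dr": [0,0,0],"grip": 80},
  {"slide": [0,9,0],"dr": [0,0,0],"grip": 80},
  {"slide": [0,9,0],"dr": [0,0,0],"grip": 80},
  {"slide": [0,9,0],"dr": [0,0,0],"grip": 80},
])

```text
clock: 10.6
tcp_pos: [0.4551, -0.0658, 0.2196]
eef_rot: [-0.46, 0.538, -0.537, 0.459]
contact_force: [0.2, 0.6, 0.2]
width: 0.0802
```

Run:
```python
from meas import *
s=r.state();print(s["clock"],s["tcp_pos"].round(3))
th=np.linspace(0,6.28,60);ims=[]
for c,a in(("top",50),("scene",50)):
    im=r.capture(c);u,v=proj(c,[.4556,-.2939,.07]).astype(int);o=np.array([u,v])-a
    k=cv2.resize(im[v-a:v+a,u-a:u+a],(400,400),interpolation=cv2.INTER_CUBIC)
    draw(k,c,[[.4556+.055*np.cos(q),-.2939+.055*np.sin(q),.079] for q in th],(0,255,0),4,o);ims.append(k)
    draw(k,c,box(.4556,-.2939,np.radians(-9.2),.129,.05,.016),(0,255,255),4,o)
cv2.imwrite("pics/fin.png",np.hstack(ims))
```

```text
10.6 [ 0.455 -0.066  0.22 ]
```

View pics/fin.png

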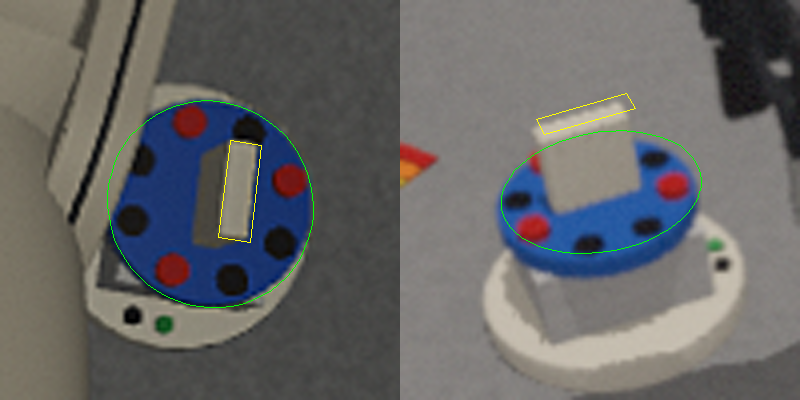

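The head sits flat on the hub: the disc is at about (210,203) in the top crop and the handle is within about 1 px of its predicted home pose. The scene-camera offset is the same one I saw earlier. Handing in.

```bash
python3 -c "
from plant import r
print(r.close_job())"
```

```text
the job is handed in; nothing more can be done
None
```

I fitted the blue head onto the mixer drive and handed the job in at about 10.7 s. I lifted it by the handle, turned it about 44° to match the slot, and lowered it until it was home. I released it only when the tang was about 35 mm deep, then backed the arm clear. I never touched the orange, green or pink heads.

- **Height:** the tool was at z = 0.0955–0.0956 m before and after release. That is the expected height for the head to be fully home.
- **Force:** the wrist readings stayed below about 6 N throughout, and I saw no contact force as the tang went in.
- **Picture:** the last top image shows the disc and handle on their predicted home outline, to about 1 px. The scene image shows the disc flat on the hub.
- **Disagreement:** the scene camera's projections sat about 2–3 px off from the top camera's. This appeared on both the hub and the head, so I treated it as calibration error.

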